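# Prime the packing line's hand lubricator

## Task

Press the black plunger of the hand lubricator down with the fingertips and let it spring back, again and again, until the steel indicator pin beside it stands fully out of the casting. Do not grip the plunger, do not touch the pin, leave the cakes, the tin and the wrench where they are, and finish with the plunger back up.

Things in the scene. Friction and masses are not known exactly. Their poses are not given: they have to be found in the camera images.
- lubricator: hand lubricator bolted to the bench: base plate 200 x 200 x 12 mm (x -70 to +130, y -100 to +100 mm); grey casting 70 mm (x) by 165 mm (y), flat top 80 mm above the bench; behind the plunger (at x +78, y -45 mm) a pale reservoir 76 mm across, 121 mm high with a small filler cap, which is no control. Origin on the bench under the casting's centre, z up.
- plunger_head: round black mushroom head, 52 mm across, 20 mm tall, on a 16 mm steel stem over an aluminium guide collar (42 mm across, 30 mm tall); 40 mm from the casting's centre along the lubricator's -y. Origin at the centre of its flat 44 mm top: 160 mm above the bench when up, 132 mm when pressed home.
- plunger (a joint): m pressed down: 0 up, 0.028 home on its stop. Spring 6 N at first, 13 N at the stop, plus damping 30 N per m/s; let go, it rises by itself in about 0.3 s. Each full stroke, home and all the way up, raises the pin 8 mm as it rises (the first a little more or less); strokes well short of home do nothing. Extra strokes once the pin is fully out do no harm.
- pin_rod: steel indicator pin, 14 mm across with a 20 mm button tip, rising from the low aluminium ring (36 mm across, 3 mm high) on the casting, 45 mm from its centre along the lubricator's +y, 85 mm from the plunger. Origin at the centre of its tip: 89 mm above the bench fully in, 137 mm fully out, when the dark collar at its foot (22 mm across, 4 mm high) has come up clear of the ring.
- pin (a joint): how far the pin has come out (m): 0 fully in, 0.048 fully out. It keeps its place between strokes.
- big_cake: cake in a red sleeve with white icing, 97 mm across, 107 mm high, loose, standing beside the lubricator. Origin at the centre of its underside.
- small_cake: the same but 65 mm across and 87 mm high, loose. Origin at the centre of its underside.
- grease_tin: round metal tin with a pale label, 52 mm across, 85 mm high, loose. Origin at the centre of its underside.
- wrench: steel wrench 160 mm long lying on the bench before the lubricator, loose. Origin under its middle, long axis its x.

How it is judged:
By the outcome, as a careful person would: the job done as asked, in the order asked, and still so for the second after the job is handed in, with the robot touching nothing.
It also fails if it takes over 51 s, if anything falls off the work surface, if the arm or the gripper's body presses on something with over 40 N, if the wrist force passes 120 N, or if a joint passes its speed limit or range.

## Robot

A 7-joint arm with a two-finger parallel gripper is mounted at the origin on the work surface. World frame = base frame: x ahead of the robot, y to its left, z up, the work surface at z = 0. Lengths are in m, angles in rad, forces in N, time in s.
With the tool pointing down it reaches from about 0.425 to 0.95 m from the base axis. Payload 4.7 kg.
Tool frame: the origin (TCP) lies between the finger pads, 19 mm behind the fingertips; this is the grasp point; z points along the fingers, y is the line along which they close (so a half turn about z gives the same grasp; the last joint's range is limited). The gripper opens to 87 mm and grips with 3 to 60 N. Pads are 19 mm wide; open, the fingers measure 117 mm over their backs; the gripper's body (75 mm by 190 mm) begins 51 mm behind the grasp point.
Start: joints at [-0.029, 0.469, -0.049, 1.532, 0.024, 1.141, -0.082], TCP at [0.675, 0, 0.241] pointing down, gripper open.
Joint ranges: [-2.59, 2.59], [-0.33, 1.99], [-1.39, 1.29], [0.1, 2.45], [-1.04, 4.18], [0.21, 1.99], [-2.66, 2.66]. Speed limits (rad/s): [2.57, 2.57, 3.14, 3.14, 3.14, 3.14, 3.14].

## Interface

Orientations are given as a unit quaternion [w, x, y, z].
In Python, from plant import status, read_camera, ticket, find_in, landmark_of gives the robot as it stands. The module is installed in compiled form; this text tells all that it offers.
- The arm moves only by the shell command python3 -m inch 'ROWS' [FORCE]. ROWS is JSON, a list of rows, each a list of 3 entries, a list of its own where there are three numbers: the closure, from 0 (fully open) to 1 (shut), then the shift along the tool's x, y, z scaled (see below), then the turn about the tool's z scaled (see below). In form: [[hand, [x, y, z], spin], ...]. A call has 1 to 12 rows; each row is the pose to reach, as a shift and turn from the pose commanded when the call began, along the tool's axes at that moment, turning the shorter way round; what a row does not reach only later rows make up. The controller multiplies each number of a shift by 0.5 m and each number of a turn by 180 degrees. A row lasts 1/10 s, in which the tool goes at most 50 mm and 8.59 degrees, less where a joint would pass 70% of its speed; a pose out of reach is approached as far as the arm can. A call with a number of a shift or a turn outside -1 to 1 is refused whole. A call with a gripper value outside its range is refused whole. The fingers move at their own pace and stop on an object; FORCE is the grip in N (left out, the last holds). Time passes only in rows, so rows that repeat a pose let the fingers close. It gives the time, the measured TCP pose, the force, the opening and the grip force at its end, in the units of the state.
- status.get_state(): the state, without advancing time (a new reading comes with each control period).
- read_camera(name): name is "scene" or "side" or "wrist"; returns a dict with "pixels" (400x640x3 uint8, blue, green, red), "K" (3x3 intrinsics, pixels), "position" and "orientation" of the camera in the world. Camera axes: x right, y up, looking along -z (the intrinsics and any distortion apply to the point x, -y, -z); pixel columns grow to the right and rows downward; lengths in m; the calibration is good to about 2 mm. The wrist camera is an equidistant fisheye: a pixel r from the principal point sees the ray r / f radians off the axis. A picture is of the moment at which its call begins. There is no depth.
- ticket.finish_job(): hands the job in; it is judged then, once.
Trained networks look in the newest picture that a camera, given by its name, has taken for a name from the list of things; names that differ only in an ending like _2 or _b are one class to them, and where a whole thing is asked for, a point or a joint stands for the part that bears it (a point fixed in the world has none). Each returns a list of dicts, best first, with "conf" (0 to 1); they miss things now and then, are a little off and sometimes report something else, mostly with a low value. They report only what shows in the picture. A call takes as long as a camera call.
- find_in(query, camera): "extent" ([left, top, right, bottom] in pixels, round what is visible of it).
- landmark_of(query, camera): "position" ([row, column] in pixels: a listed point, or the origin of a listed thing).
The state is a dict: "clock": time; "joint_pos": joint angles; "joint_vel": joint speeds; "tau": joint torques, N m; "position": TCP position; "tcp_rot": TCP orientation; "force": force on the tool from outside, world axes, zero at the start; "ft_torque": the same for the moment, N m; "width": opening from 0.0 (shut) to 1.0 (fully open); "gripper_force": force on a finger pad.
Only numpy, scipy, OpenCV 4.12 (cv2) and the standard library are available. Lean on these libraries where they do the work, as an engineer would, in place of code of your own. Each camera call takes 0.05 s, during which the arm holds its last target. There are 200 camera calls.

## Working session

There is one attempt and no reset: what is moved stays moved. The work goes in short steps, Python scripts to look and compute and a shell command to move; the robot and the scene stay as the last step left them, time stands still between calls to the robot, and variables do not carry over. Pictures are saved under pics/ and viewed, at most 10 in all, crops included, and the job is handed in when it is done.

```bash
mkdir -p pics; cat > h.py <<'E'
import numpy as np, cv2
from scipy.spatial.transform import Rotation as R
from scipy.optimize import least_squares
from plant import status, read_camera, ticket, find_in, landmark_of
def rot(q): return R.from_quat([q[1],q[2],q[3],q[0]])
def ray(c,rc):
    K=c["K"]; x=(rc[1]-K[0][2])/K[0][0]; y=(rc[0]-K[1][2])/K[1][1]
    d=rot(c["orientation"]).apply([x,-y,-1]); return np.array(c["position"]),d/np.linalg.norm(d)
def atz(c,rc,z):
    p,d=ray(c,rc); return p+d*(z-p[2])/d[2]
def tri(rs):
    A=0;b=0
    for p,d in rs:
        M=np.eye(3)-np.outer(d,d); A=A+M; b=b+M@p
    return np.linalg.solve(A,b)
E
python3 - <<'E'
from h import *
s=status.get_state(); print({k:np.round(s[k],3) for k in("clock","position","tcp_rot","force","width")})
C={}
for n in("scene","side"):
    C[n]=read_camera(n); cv2.imwrite(f"pics/{n}0.png",C[n]["pixels"])
    print(n,np.round(C[n]["position"],3))
for q,z in(("plunger_head",.16),("pin_rod",.09),("lubricator",0),("big_cake",0),("small_cake",0),("grease_tin",0),("wrench",0)):
    rs=[]
    for n in C:
        l=landmark_of(q,n)
        for d in l[:2]: print(q,n,round(d["conf"],2),np.round(d["position"]),atz(C[n],d["position"],z).round(3))
        if l: rs.append(ray(C[n],l[0]["position"]))
    if len(rs)==2: print("   tri",tri(rs).round(3))
E
```

```text
{'clock': np.float64(0.0), 'position': array([ 0.674, -0.   ,  0.24 ]), 'tcp_rot': array([-0.001,  0.707,  0.707, -0.001]), 'force': array([ 0.668,  0.221, -0.028]), 'width': np.float64(0.997)}
scene [0.905 0.626 0.574]
side [0.573 0.895 0.819]
plunger_head scene 0.64 [128. 263.] [ 0.578 -0.215  0.16 ]
plunger_head side 0.71 [156. 324.] [ 0.6   -0.042  0.16 ]
plunger_head side 0.62 [126. 329.] [ 0.588 -0.194  0.16 ]
   tri [ 0.616 -0.056  0.196]
pin_rod scene 0.43 [173. 264.] [ 0.618 -0.127  0.09 ]
pin_rod side 0.36 [154. 325.] [ 0.601 -0.152  0.09 ]
   tri [ 0.601 -0.179  0.064]
lubricator scene 0.96 [192. 265.] [ 0.601 -0.18   0.   ]
lubricator side 0.77 [172. 326.] [ 0.598 -0.18   0.   ]
   tri [ 0.599 -0.187 -0.005]
big_cake scene 0.7 [158. 243.] [ 0.584 -0.38   0.   ]
big_cake scene 0.41 [233. 297.] [0.604 0.005 0.   ]
big_cake side 0.92 [138. 332.] [ 0.581 -0.376  0.   ]
   tri [ 0.582 -0.387 -0.006]
small_cake scene 0.87 [231. 297.] [ 0.602 -0.001  0.   ]
small_cake side 0.6 [211. 320.] [ 0.614  0.002 -0.   ]
   tri [0.613 0.022 0.019]
grease_tin scene 0.73 [247. 234.] [ 0.744 -0.02   0.   ]
grease_tin side 0.91 [204. 274.] [ 0.746 -0.028  0.   ]
   tri [ 0.745 -0.018  0.006]
wrench scene 0.64 [186. 322.] [ 0.46  -0.129  0.   ]
wrench side 0.74 [188. 368.] [ 0.47  -0.102  0.   ]
   tri [ 0.471 -0.104  0.009]
```

View pics/scene0.png

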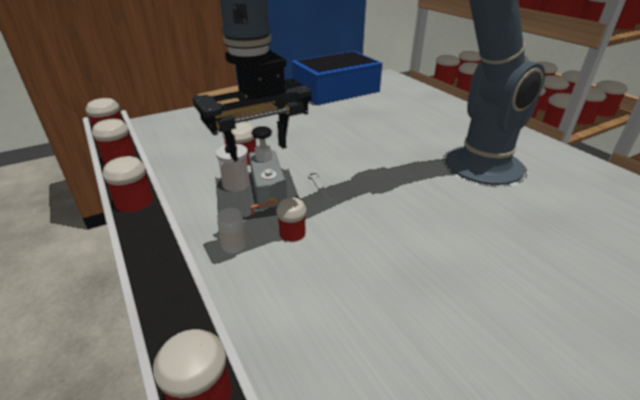

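View pics/side0.png

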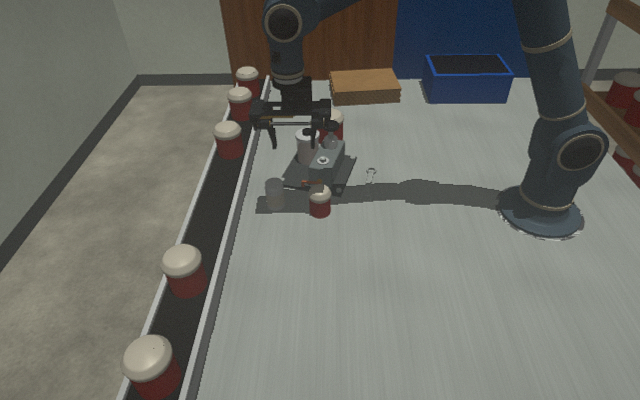

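The scene view shows the plunger head near (131, 262) and the pin near (173, 267). In the side view they are near (128, 331) and (158, 322). The first side hit for the plunger was wrong because it landed on the pin. I'll close the fingers, move nearer and use the wrist camera.

```bash
python3 -m inch '[[1,[-0.1,-0.07,-0.06],0],[1,[-0.2,-0.15,-0.06],0],[1,[-0.2,-0.15,-0.06],0],[1,[-0.2,-0.15,-0.06],0],[1,[-0.2,-0.15,-0.06],0]]' 20
cat >> h.py <<'E'
def wray(c,rc):
    K=c["K"]; u=np.array([rc[1]-K[0][2],rc[0]-K[1][2]])/[K[0][0],K[1][1]]; t=np.linalg.norm(u)
    x,y=u/t*np.sin(t); d=rot(c["orientation"]).apply([x,-y,-np.cos(t)]); return np.array(c["position"]),d
def watz(c,rc,z):
    p,d=wray(c,rc); return p+d*(z-p[2])/d[2]
E
python3 - <<'E'
from h import *
C={}
for n in("wrist","scene","side"):
    C[n]=read_camera(n); cv2.imwrite(f"pics/{n}1.png",C[n]["pixels"])
for q,z in(("plunger_head",.16),("pin_rod",.089),("lubricator",0),("small_cake",0)):
    rs=[]
    for n in C:
        for d in landmark_of(q,n)[:2]: print(q,n,round(d["conf"],2),np.round(d["position"]),(watz if n=="wrist" else atz)(C[n],d["position"],z).round(3))
E
```

```text
clock: 1.3
position: [0.5999, -0.1004, 0.2718]
tcp_rot: [0.0, 0.708, 0.707, 0.001]
force: [0.2, 0.6, -0.7]
width: 0.629
gripper_force: 0.0
plunger_head wrist 0.71 [304. 296.] [ 0.581 -0.214  0.16 ]
plunger_head scene 0.6 [132. 263.] [ 0.587 -0.195  0.16 ]
plunger_head side 0.58 [124. 330.] [ 0.583 -0.206  0.16 ]
pin_rod wrist 0.81 [208. 319.] [ 0.604 -0.135  0.089]
pin_rod scene 0.44 [169. 266.] [ 0.607 -0.145  0.089]
pin_rod side 0.46 [159. 325.] [ 0.6   -0.125  0.089]
lubricator wrist 0.79 [214. 311.] [ 0.594 -0.175  0.   ]
lubricator scene 0.94 [193. 269.] [ 0.594 -0.171  0.   ]
lubricator side 0.68 [172. 328.] [ 0.592 -0.178  0.   ]
small_cake wrist 0.89 [ 90. 324.] [ 0.612 -0.002  0.   ]
small_cake scene 0.58 [232. 295.] [0.607 0.001 0.   ]
small_cake side 0.72 [213. 319.] [0.615 0.009 0.   ]
```

View pics/wrist1.png

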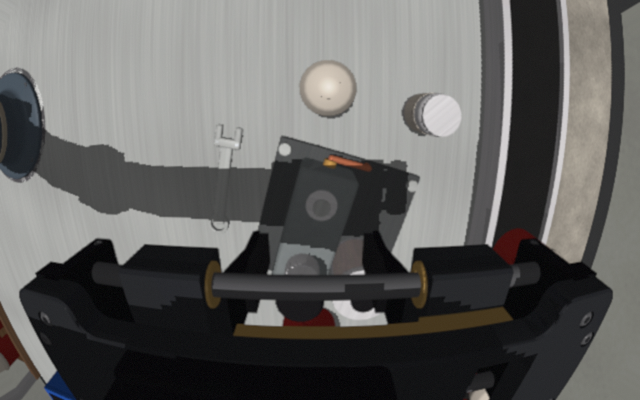

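The wrist view shows the plunger head under the gripper near (300, 300) and the pin at (206, 321). The wrench, small cake and tin are clear. I take the plunger as (0.582, -0.211), so I'll go above it with the fingers shut.

```bash
python3 -m inch '[[1,[-0.1,-0.016,0],0],[1,[-0.2,-0.032,0],0],[1,[-0.222,-0.036,0],0],[1,[-0.222,-0.036,0.05],0],[1,[-0.222,-0.036,0.1],0],[1,[-0.222,-0.036,0.15],0],[1,[-0.222,-0.036,0.15],0]]'
python3 - <<'E'
from h import *
C={}
for n in("scene","side"):
    c=C[n]=read_camera(n); r,k=(140,262) if n=="scene" else (140,325)
    C[n]["crop"]=cv2.resize(c["pixels"][r-60:r+60,k-80:k+80],None,fx=2.5*2,fy=2.5*2,interpolation=cv2.INTER_CUBIC)
    for q,z in(("plunger_head",.16),("pin_rod",.089)):
        for d in landmark_of(q,n)[:1]: print(q,n,round(d["conf"],2),np.round(d["position"]),atz(c,d["position"],z).round(3))
cv2.imwrite("pics/two2.png",cv2.resize(np.hstack([C[n]["crop"] for n in C]),(800,300),interpolation=cv2.INTER_AREA))
E
```

```text
clock: 2.75
position: [0.5797, -0.2101, 0.1927]
tcp_rot: [-0.003, 0.707, 0.707, -0.002]
force: [-0.5, 0.6, 0.5]
width: 0.004
gripper_force: 0.0
plunger_head scene 0.77 [129. 262.] [ 0.584 -0.208  0.16 ]
pin_rod scene 0.4 [172. 267.] [ 0.61  -0.13   0.089]
plunger_head side 0.54 [124. 329.] [ 0.588 -0.204  0.16 ]
pin_rod side 0.43 [157. 324.] [ 0.601 -0.135  0.089]
```

View pics/two2.png

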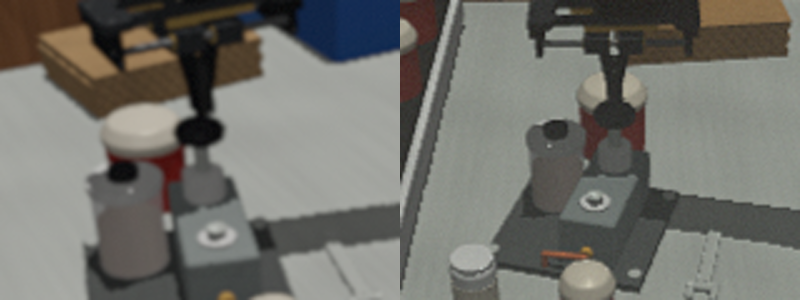

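The fingertips stand centred just above the black head in both views. I'll make the first press in gentle steps and watch the force.

```bash
python3 -m inch '[[1,[0,0,0.03],0],[1,[0,0,0.06],0],[1,[0,0,0.074],0],[1,[0,0,0.074],0]]'; python3 -m inch '[[1,[0,0,0.006],0],[1,[0,0,0.006],0]]'; python3 -m inch '[[1,[0,0,0.006],0],[1,[0,0,0.006],0]]'
```

```text
clock: 3.45
position: [0.5836, -0.2114, 0.1597]
tcp_rot: [0.002, 0.707, 0.707, 0.001]
force: [0.9, 0.0, 9.7]
width: 0.005
gripper_force: 4.6
clock: 3.65
position: [0.5836, -0.2114, 0.1575]
tcp_rot: [0.002, 0.707, 0.707, 0.001]
force: [-0.9, 0.3, 10.8]
width: 0.004
gripper_force: 5.0
clock: 3.85
position: [0.5836, -0.2115, 0.1546]
tcp_rot: [0.002, 0.707, 0.707, 0.001]
force: [-0.4, -0.2, 9.7]
width: 0.008
gripper_force: 5.3
```

```bash
for i in 1 2 3; do python3 -m inch '[[1,[0,0,0.005],0],[1,[0,0,0.005],0]]' | grep -E "posi|force: \["; done
```

```text
position: [0.5836, -0.2115, 0.1523]
force: [-0.9, -0.8, 10.2]
position: [0.5836, -0.2114, 0.1511]
force: [-2.7, 1.5, 17.4]
position: [0.5837, -0.2115, 0.1509]
force: [-7.1, 2.4, 29.2]
```

The head hits its stop at TCP z 0.151. I'll release and do the next strokes.

```bash
python3 -m inch '[[1,[0,0,-0.04],0],[1,[0,0,-0.09],0],[1,[0,0,-0.09],0],[1,[0,0,-0.09],0],[1,[0,0,-0.09],0],[1,[0,0,-0.05],0],[1,[0,0,-0.02],0],[1,[0,0,-0.003],0],[1,[0,0,-0.003],0],[1,[0,0,-0.003],0]]'
python3 -m inch '[[1,[0,0,-0.04],0],[1,[0,0,-0.09],0],[1,[0,0,-0.09],0],[1,[0,0,-0.09],0],[1,[0,0,-0.09],0]]'
python3 - <<'E'
from h import *
o=[]
for n,r,k in(("scene",140,262),("side",140,325)):
    c=read_camera(n); o.append(cv2.resize(c["pixels"][r-60:r+60,k-80:k+80],(400,300),interpolation=cv2.INTER_CUBIC))
cv2.imwrite("pics/two3.png",np.hstack(o))
E
```

```text
clock: 5.45
position: [0.5834, -0.2114, 0.151]
tcp_rot: [0.002, 0.707, 0.707, 0.001]
force: [-5.9, 0.9, 24.7]
width: 0.002
gripper_force: 12.0
clock: 5.95
position: [0.5809, -0.2106, 0.1901]
tcp_rot: [-0.002, 0.707, 0.707, -0.001]
force: [0.4, 0.7, -0.1]
width: 0.006
gripper_force: 0.0
```

View pics/two3.png

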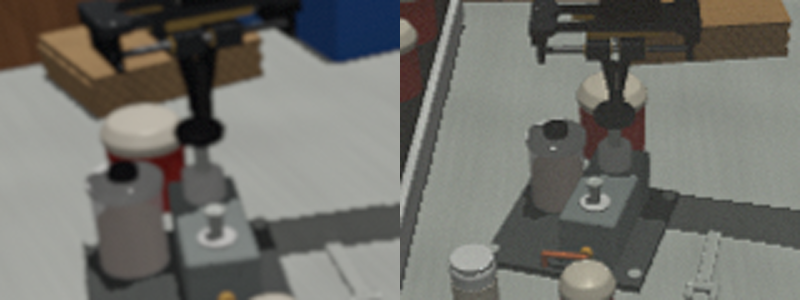

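After two strokes the pin stands about 16 mm out, in the left half at (215, 222) and in the right half at (596, 192), and the plunger is up. The stroke works, so I'll repeat it.

```bash
for i in 1 2 3 4 5; do python3 -m inch '[[1,[0,0,0.04],0],[1,[0,0,0.07],0],[1,[0,0,0.087],0],[1,[0,0,0.087],0],[1,[0,0,0.087],0]]' | grep -E "posi|force: \["; python3 -m inch '[[1,[0,0,-0.04],0],[1,[0,0,-0.087],0],[1,[0,0,-0.087],0],[1,[0,0,-0.087],0],[1,[0,0,-0.087],0]]' | grep -E "clock|posi"; done
python3 - <<'E'
from h import *
o=[]
for n,r,k in(("scene",140,262),("side",140,325)):
    c=read_camera(n); o.append(cv2.resize(c["pixels"][r-60:r+60,k-80:k+80],(400,300),interpolation=cv2.INTER_CUBIC))
cv2.imwrite("pics/two4.png",np.hstack(o))
E
```

```text
position: [0.5837, -0.2115, 0.1511]
force: [-0.5, 0.3, 13.5]
clock: 7.05
position: [0.5811, -0.2106, 0.1906]
position: [0.5834, -0.2114, 0.1511]
force: [-1.8, -0.8, 15.6]
clock: 8.05
position: [0.5809, -0.2106, 0.1903]
position: [0.5833, -0.2113, 0.1511]
force: [-2.7, 0.8, 17.0]
clock: 9.05
position: [0.5809, -0.2106, 0.1903]
position: [0.5833, -0.2114, 0.1511]
force: [-2.8, 1.6, 15.4]
clock: 10.05
position: [0.5809, -0.2106, 0.1903]
position: [0.5833, -0.2114, 0.1511]
force: [-2.0, 0.5, 15.9]
clock: 11.05
position: [0.5809, -0.2106, 0.1902]
```

View pics/two4.png

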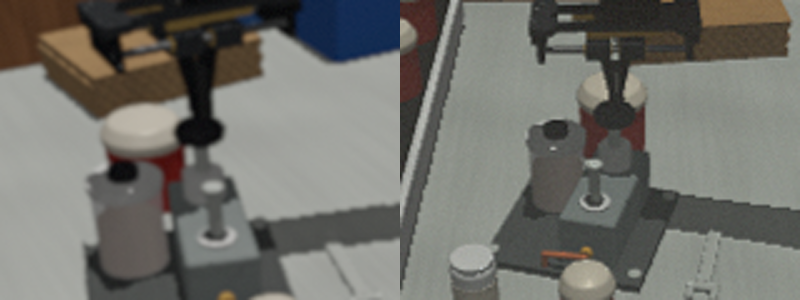

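The pin is far out, with its tip at (213, 187) on the left and (593, 163) on the right, and the dark collar shows at its foot. Two extra strokes do no harm, and comparing the pictures will show whether the pin has stopped rising.

```bash
for i in 1 2; do python3 -m inch '[[1,[0,0,0.04],0],[1,[0,0,0.07],0],[1,[0,0,0.09],0],[1,[0,0,0.09],0],[1,[0,0,0.09],0]]' | grep -E "posi|force: \["; python3 -m inch '[[1,[0,0,-0.04],0],[1,[0,0,-0.09],0],[1,[0,0,-0.09],0],[1,[0,0,-0.09],0],[1,[0,0,-0.09],0]]' | grep -E "clock|posi"; done
python3 -m inch '[[1,[0,0,-0.04],0],[1,[0,0,-0.08],0],[1,[0,0,-0.12],0],[1,[0,0,-0.12],0],[1,[0,0,-0.12],0]]'
python3 - <<'E'
from h import *
o=[]
for n,r,k in(("scene",140,262),("side",140,325)):
    c=read_camera(n); o.append(cv2.resize(c["pixels"][r-60:r+60,k-80:k+80],(400,300),interpolation=cv2.INTER_CUBIC))
    for q in("pin_rod","plunger_head"): print(n,q,[(round(d["conf"],2),np.round(d["position"],1)) for d in landmark_of(q,n)[:1]])
a=np.hstack(o); b=cv2.imread("pics/two4.png"); cv2.imwrite("pics/two5.png",a)
d=cv2.absdiff(a,b).max(2); print("pin diff",d[170:250,195:235].max(),d[150:215,578:612].max())
E
```

```text
position: [0.5837, -0.2115, 0.151]
force: [-5.9, 2.0, 19.4]
clock: 12.15
position: [0.5811, -0.2106, 0.1906]
position: [0.5834, -0.2114, 0.151]
force: [-4.7, 1.7, 23.1]
clock: 13.15
position: [0.5809, -0.2106, 0.1903]
clock: 13.65
position: [0.5815, -0.2108, 0.2509]
tcp_rot: [-0.001, 0.707, 0.707, -0.0]
force: [-0.5, 0.4, -0.7]
width: 0.003
gripper_force: 0.0
scene pin_rod [(0.61, array([152.9, 267.1]))]
scene plunger_head [(0.58, array([129.5, 259.9]))]
side pin_rod []
side plunger_head [(0.45, array([123. , 328.5]))]
pin diff 48 44
```

View pics/two5.png

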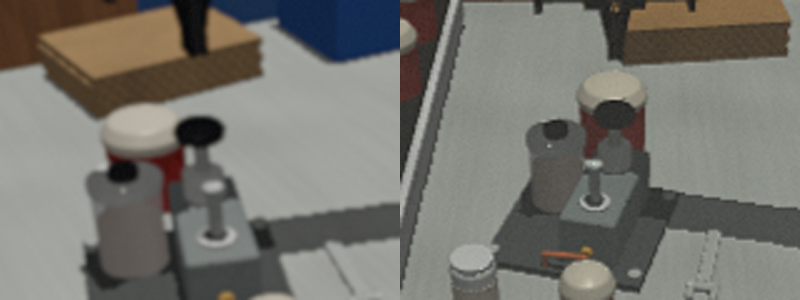

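```bash
python3 - <<'E'
from h import *
# tip rows read from the crops (2.5x): left crop origin (80,182), right (80,245)
for n,rc in(("scene",(80+187/2.5,182+213/2.5)),("side",(80+163/2.5,245+193/2.5))):
    c=read_camera(n)
    for z in(.121,.129,.137): print(n,z,atz(c,rc,z).round(3))
E
```

```text
scene 0.121 [ 0.598 -0.152  0.121]
scene 0.129 [ 0.603 -0.138  0.129]
scene 0.137 [ 0.608 -0.124  0.137]
side 0.121 [ 0.607 -0.151  0.121]
side 0.129 [ 0.607 -0.139  0.129]
side 0.137 [ 0.606 -0.127  0.137]
```

The tip is at the full-out height to within a few mm, and the last two full strokes did not move it. The plunger is up and the arm is clear.

```bash
python3 -c "from plant import ticket; print(ticket.finish_job())"
```

```text
the job is handed in; nothing more can be done
None
```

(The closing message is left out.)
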